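Tug-test the clips of a sample-card drying rail

TASK

One of the four spring clips on the card drying rail has gone tired. Find it by tugging the cards toward you by their free ends: at a firm tug of about 8 N a sound clip holds, and its card must stay fully home, but the tired one lets its card slide; draw that card out about a centimetre. Then lift the tired clip out of the rail with its card still in its jaws and set it in the steel tray, leaving the sound clips with their cards in the rail and the things around where they are.

Things in the scene. Friction and masses are not known exactly. Their poses are not given: they have to be found in the camera images.
- rail: Grey plastic drying rail, firm on the table; base plate 94 (x) x 276 (y) mm, its top 8 mm above the table. Origin on the table under the line of the four clips' coils; x points away from the comb, y along the rail, z up. Low ribs beside each clip (top 14 mm above the table, 26 mm apart outside) and a lip behind (x = 38 to 43 mm, top 16 mm) locate the clips. Four seats 68 mm apart.
- comb (a point): Middle of the top edge of the rail's front comb, an upright wall 5 mm thick along y, top 46 mm above the table, with four 8 mm slots, open at the top, through which the cards stick out. The clips stand behind it: it stops them from following a pull on their cards (rail -x), with about 1 mm of play, but they lift straight up freely.
- tray: Shallow stainless instrument tray, 210 (x) x 150 (y) x 20 mm, walls and floor 3 mm; origin at the centre of its underside, z up.
- timer: Bench timer 66 x 92 x 28 mm, a bystander; origin at the centre of its underside.
- mini_rack: Small rack of micro tubes 52 x 124 x 38 mm, a bystander; origin at the centre of its underside.
- vial_1: Reagent vial, 23 mm across and 43 mm tall, a bystander; origin at the centre of its underside.
- card_1: Sample card in seat 1: rigid white plastic plate 90 (x) x 2.5 (y) x 48 mm (z, up), 16 g, on its long edge, two dried spots a side. Origin at the middle of its bottom edge; x runs from the free end (-45 mm) to the clipped end (+45 mm), along the rail's x. At home x = -45 to +11 mm sticks out of the comb; the jaws press on x = 17 to 25 mm, so it leaves them if drawn 25 mm.
- seat_1 (a point): Seat 1 of the rail (1 at its +y end, 4 at its -y end): the point on the base plate where the origin of card 1 lies when that card is fully home. Which seat has the tired clip changes. A tired clip's card slides at a pull of 2 to 6 N, a sound clip's only above 12 N.
- clip_at_1 (a point): Where to grip the clip of seat 1 across y, 38 mm above the table: fixed to the rail. The clip is a steel spring clip on its side edge, 40 mm tall, 75 g, all four alike. From this point its flat-sided jaw part, 15 mm wide, reaches 20 mm toward -x and 12 mm toward +x; the coil is 16 mm away in +x, and behind it the handles flare to 36 mm: squeezing those opens the jaws.
- inner_1 (a point): Point on card 1 at the middle of its inner (clipped) edge, 24 mm above its bottom edge.
- card_2: Sample card in seat 2: rigid white plastic plate 90 (x) x 2.5 (y) x 48 mm (z, up), 16 g, on its long edge, two dried spots a side. Origin at the middle of its bottom edge; x runs from the free end (-45 mm) to the clipped end (+45 mm), along the rail's x. At home x = -45 to +11 mm sticks out of the comb; the jaws press on x = 17 to 25 mm, so it leaves them if drawn 25 mm.
- seat_2 (a point): Seat 2 of the rail (1 at its +y end, 4 at its -y end): the point on the base plate where the origin of card 2 lies when that card is fully home. Which seat has the tired clip changes. A tired clip's card slides at a pull of 2 to 6 N, a sound clip's only above 12 N.
- clip_at_2 (a point): Where to grip the clip of seat 2 across y, 38 mm above the table: fixed to the rail. The clip is a steel spring clip on its side edge, 40 mm tall, 75 g, all four alike. From this point its flat-sided jaw part, 15 mm wide, reaches 20 mm toward -x and 12 mm toward +x; the coil is 16 mm away in +x, and behind it the handles flare to 36 mm: squeezing those opens the jaws.
- inner_2 (a point): Point on card 2 at the middle of its inner (clipped) edge, 24 mm above its bottom edge.
- card_3: Sample card in seat 3: rigid white plastic plate 90 (x) x 2.5 (y) x 48 mm (z, up), 16 g, on its long edge, two dried spots a side. Origin at the middle of its bottom edge; x runs from the free end (-45 mm) to the clipped end (+45 mm), along the rail's x. At home x = -45 to +11 mm sticks out of the comb; the jaws press on x = 17 to 25 mm, so it leaves them if drawn 25 mm.
- seat_3 (a point): Seat 3 of the rail (1 at its +y end, 4 at its -y end): the point on the base plate where the origin of card 3 lies when that card is fully home. Which seat has the tired clip changes. A tired clip's card slides at a pull of 2 to 6 N, a sound clip's only above 12 N.
- clip_at_3 (a point): Where to grip the clip of seat 3 across y, 38 mm above the table: fixed to the rail. The clip is a steel spring clip on its side edge, 40 mm tall, 75 g, all four alike. From this point its flat-sided jaw part, 15 mm wide, reaches 20 mm toward -x and 12 mm toward +x; the coil is 16 mm away in +x, and behind it the handles flare to 36 mm: squeezing those opens the jaws.
- inner_3 (a point): Point on card 3 at the middle of its inner (clipped) edge, 24 mm above its bottom edge.
- card_4: Sample card in seat 4: rigid white plastic plate 90 (x) x 2.5 (y) x 48 mm (z, up), 16 g, on its long edge, two dried spots a side. Origin at the middle of its bottom edge; x runs from the free end (-45 mm) to the clipped end (+45 mm), along the rail's x. At home x = -45 to +11 mm sticks out of the comb; the jaws press on x = 17 to 25 mm, so it leaves them if drawn 25 mm.
- seat_4 (a point): Seat 4 of the rail (1 at its +y end, 4 at its -y end): the point on the base plate where the origin of card 4 lies when that card is fully home. Which seat has the tired clip changes. A tired clip's card slides at a pull of 2 to 6 N, a sound clip's only above 12 N.
- clip_at_4 (a point): Where to grip the clip of seat 4 across y, 38 mm above the table: fixed to the rail. The clip is a steel spring clip on its side edge, 40 mm tall, 75 g, all four alike. From this point its flat-sided jaw part, 15 mm wide, reaches 20 mm toward -x and 12 mm toward +x; the coil is 16 mm away in +x, and behind it the handles flare to 36 mm: squeezing those opens the jaws.
- inner_4 (a point): Point on card 4 at the middle of its inner (clipped) edge, 24 mm above its bottom edge.
Things that resemble listed ones, but are neither listed nor needed, are in the scene too. What is shaped like the card_3 but red is not meant. Leave any red or yellow look-alike of the card_4 alone.

How it is judged (in metres and radians):
On the way:
1. a card has slid at least 6 mm out of its home place, its clip and itself still down in the rail (((distance between card_1 and seat_1 above 0.006 m and z of card_1 in the frame of rail below 0.013 m) or (distance between card_2 and seat_2 above 0.006 m and z of card_2 in the frame of rail below 0.013 m) or (distance between card_3 and seat_3 above 0.006 m and z of card_3 in the frame of rail below 0.013 m) or (distance between card_4 and seat_4 above 0.006 m and z of card_4 in the frame of rail below 0.013 m))), for 0.1 s.
At the end, for the whole second after the job is handed in: The tired clip, with its card still gripped in its jaws, rests in the tray (the card's inner edge over the tray's floor, at most 60 mm above the tray's underside, at rest); the three other cards are still gripped by their sound clips in the rail, each within 5 mm of its home place (((distance between card_1 and seat_1 below 0.005 m and contact force between card_1 and anything else above 14 N) or (contact force between card_1 and anything else between 1 and 14 N and x of inner_1 in the frame of tray between -0.1 and 0.1 m and y of inner_1 in the frame of tray between -0.07 and 0.07 m and z of inner_1 in the frame of tray below 0.06 m and linear speed of card_1 below 0.03 m/s)) and ((distance between card_2 and seat_2 below 0.005 m and contact force between card_2 and anything else above 14 N) or (contact force between card_2 and anything else between 1 and 14 N and x of inner_2 in the frame of tray between -0.1 and 0.1 m and y of inner_2 in the frame of tray between -0.07 and 0.07 m and z of inner_2 in the frame of tray below 0.06 m and linear speed of card_2 below 0.03 m/s)) and ((distance between card_3 and seat_3 below 0.005 m and contact force between card_3 and anything else above 14 N) or (contact force between card_3 and anything else between 1 and 14 N and x of inner_3 in the frame of tray between -0.1 and 0.1 m and y of inner_3 in the frame of tray between -0.07 and 0.07 m and z of inner_3 in the frame of tray below 0.06 m and linear speed of card_3 below 0.03 m/s)) and ((distance between card_4 and seat_4 below 0.005 m and contact force between card_4 and anything else above 14 N) or (contact force between card_4 and anything else between 1 and 14 N and x of inner_4 in the frame of tray between -0.1 and 0.1 m and y of inner_4 in the frame of tray between -0.07 and 0.07 m and z of inner_4 in the frame of tray below 0.06 m and linear speed of card_4 below 0.03 m/s)) and ((contact force between card_1 and anything else between 1 and 14 N and x of inner_1 in the frame of tray between -0.1 and 0.1 m and y of inner_1 in the frame of tray between -0.07 and 0.07 m and z of inner_1 in the frame of tray below 0.06 m and linear speed of card_1 below 0.03 m/s) or (contact force between card_2 and anything else between 1 and 14 N and x of inner_2 in the frame of tray between -0.1 and 0.1 m and y of inner_2 in the frame of tray between -0.07 and 0.07 m and z of inner_2 in the frame of tray below 0.06 m and linear speed of card_2 below 0.03 m/s) or (contact force between card_3 and anything else between 1 and 14 N and x of inner_3 in the frame of tray between -0.1 and 0.1 m and y of inner_3 in the frame of tray between -0.07 and 0.07 m and z of inner_3 in the frame of tray below 0.06 m and linear speed of card_3 below 0.03 m/s) or (contact force between card_4 and anything else between 1 and 14 N and x of inner_4 in the frame of tray between -0.1 and 0.1 m and y of inner_4 in the frame of tray between -0.07 and 0.07 m and z of inner_4 in the frame of tray below 0.06 m and linear speed of card_4 below 0.03 m/s))); the robot touches nothing.
It fails at once if the timer is moved more than 20 mm (distance of timer from where it was at the start of the episode above 0.02 m).
It fails at once if the micro-tube rack is moved more than 20 mm (distance of mini_rack from where it was at the start of the episode above 0.02 m).
It fails at once if the reagent vial is moved more than 20 mm (distance of vial_1 from where it was at the start of the episode above 0.02 m).
It also fails if it takes over 61 s, if anything falls off the work surface, if the arm or the gripper's body presses on something with over 40 N, if the wrist force passes 120 N, or if a joint passes its speed limit or range.

ROBOT

A 6-joint arm with a two-finger parallel gripper is mounted at the origin on a cart in front of the work surface, level with it; the furniture and walls round the work are solid. World frame = base frame: x ahead of the robot, y to its left, z up, the work surface at z = 0. Lengths are in m, angles in degrees, forces in N, time in s.
With the tool pointing down it reaches from about 0.35 to 0.875 m from the base axis. Payload 4.2 kg.
Tool frame: the origin (TCP) lies between the finger pads; the fingertips stand 8 mm ahead of it and the grasp point (between the pads) lies 11 mm behind it; z points along the fingers, y is the line along which they close (so a half turn about z gives the same grasp; the last joint's range is limited). The gripper opens to 87 mm and grips with 3 to 60 N. Pads are 19 mm wide; open, the fingers measure 117 mm over their backs; the gripper's body (75 mm by 190 mm) begins 51 mm behind the grasp point.
Start: joints at [82.082, 22.042, 0.453, 0, -68.411, -14.817], TCP at [0.242, 0.576, 0.231] pointing down, gripper open.
Joint ranges: [-179.83, 179.83], [-69.29, 118.12], [-61.27, 80.66], [-181.25, 117.63], [-171.15, -9.14], [-177.46, 177.46]. Speed limits (degrees/s): [159.86, 159.86, 180, 180, 180, 180].

INTERFACE

Orientations are given as a 3x3 rotation matrix whose columns are the frame's x, y, z axes.
In Python, from station import sense, capture, camera_model, finish_job, find_in gives the robot as it stands. The module is installed in compiled form; this text tells all that it offers.
- The arm moves only by the tool arm_command, never from a script. Its argument "motion" is a list of rows, each a list of 7 numbers: the finger opening in mm, from 0 to 87, then the shift along the tool's x, y, z in mm, then the turn, a rotation vector about the tool's x, y, z in rad. In form: [[jaw, dx, dy, dz, rx, ry, rz], ...]. A call has 1 to 8 rows; each row shifts and turns the commanded pose from where the row before left it, along the tool's axes as they then stand; what a row does not reach is not made up. A row lasts 1/10 s, in which the tool goes at most 50 mm and 8.59 degrees, less where a joint would pass 70% of its speed; a pose out of reach is approached as far as the arm can. A call with a gripper value outside its range is refused whole. The fingers move at their own pace and stop on an object; the grip force is fixed at half the most. Time passes only in rows, so rows that do not move let the fingers close. It gives the time, the measured TCP pose, the force, the opening and the grip force at its end, in the units of the state.
- sense(): the state, without advancing time (a new reading comes with each control period).
- capture(name): name is "side" or "top" or "wrist"; returns the picture (420x560x3 uint8, red, green, blue); there is no depth.
- camera_model(name): a dict with "fx", "fy", "cx", "cy" (pixels), "k1" (the pictures are not rectified: a ray, as slopes to the right and down, at radius r is drawn at 1 + k1 r^2 times it, then the intrinsics apply), "R" (3x3) and "t" (3): a world point X has camera coordinates R X + t. Camera axes: x right, y down, z forward; pixel columns grow to the right and rows downward; lengths in m; the calibration is good to about 2 mm. A picture is of the moment at which its call begins: read the wrist's pose just before it. camera_model takes no time and is no camera call; for the wrist camera it gives the pose at the moment of the call.
- finish_job(): hands the job in; it is judged then, once.
Trained networks look in the newest picture that a camera, given by its name, has taken for a name from the list of things; names that differ only in an ending like _2 or _b are one class to them, and where a whole thing is asked for, a point or a joint stands for the part that bears it (a point fixed in the world has none). Each returns a list of dicts, best first, with "p" (0 to 1); they miss things now and then, are a little off and sometimes report something else, mostly with a low value. They report only what shows in the picture. A call takes as long as a camera call. They do not tell look-alikes from the thing itself.
- find_in(target, camera): "location" ([row, column] in pixels, amid what is visible of it).
The state is a dict: "time_s": time; "joints": joint angles; "joint_velocities": joint speeds; "effort": joint torques, N m; "tcp_pos": TCP position; "ee_rot": TCP orientation; "wrist_force": force on the tool from outside, world axes, zero at the start; "moment": the same for the moment, N m; "gripper_width": opening from 0.0 (shut) to 1.0 (fully open); "gripper_force": force on a finger pad.
Only numpy, scipy, OpenCV 4.12 (cv2) and the standard library are available. Lean on these libraries where they do the work, as an engineer would, in place of code of your own. Each camera call takes 0.05 s, during which the arm holds its last target. There are 200 camera calls.

## Working session

There is one attempt and no reset: what is moved stays moved. The work goes in short steps, Python scripts to look and compute and a tool call to move; the robot and the scene stay as the last step left them, time stands still between calls to the robot, and variables do not carry over. Pictures are saved under pics/ and viewed, at most 10 in all, crops included, and the job is handed in when it is done.

Besides the shell and the picture viewer there is one more tool, called as a command line: name --pt "numbers of a row" for each row, then --argument value for the rest. arm_command: Moves the arm, as the interface text tells. Its arguments: {"type":"object","properties":{"motion":{"type":"array"}},"required":["motion"]}

```bash
mkdir -p pics; cat > h.py <<'E'
import numpy as np, cv2
from station import *
def ray(cam,rc,cm=None):
    m=cm or camera_model(cam); R=np.array(m["R"]);t=np.array(m["t"])
    d=np.array([(rc[1]-m["cx"])/m["fx"],(rc[0]-m["cy"])/m["fy"]]); u=d.copy()
    for _ in range(20): u=d/(1+m["k1"]*(u@u))
    return -R.T@t, R.T@np.array([u[0],u[1],1])
def onz(cam,rc,z,cm=None):
    o,d=ray(cam,rc,cm); return o+d*(z-o[2])/d[2]
def proj(cam,X,cm=None):
    m=cm or camera_model(cam); p=np.array(m["R"])@np.array(X)+np.array(m["t"]); u=p[:2]/p[2]; u=u*(1+m["k1"]*(u@u))
    return m["fy"]*u[1]+m["cy"], m["fx"]*u[0]+m["cx"]
def snap(cam,name,crop=None,s=1):
    im=capture(cam); im=np.array(im)[:,:,::-1]
    if crop: im=im[crop[0]:crop[1],crop[2]:crop[3]]
    cv2.imwrite(f"pics/{name}.png",cv2.resize(im,None,fx=s,fy=s,interpolation=cv2.INTER_CUBIC))
E
python3 - <<'E'
from h import *
s=sense();print(s["tcp_pos"],s["ee_rot"],s["time_s"])
snap("top","top",s=1.42);snap("side","side")
zs=dict(rail=.008,comb=.046,tray=.003,timer=.028,mini_rack=.038,vial_1=.043,card_1=.056,clip_at_1=.04,seat_1=.008)
for n,z in zs.items():
    for c in("top",):
        for d in find_in(n,c): print(n,c,np.round(d["location"]),round(d["p"],2),np.round(onz(c,d["location"],z),3))
E
```

```text
[0.24130199 0.57589471 0.22946385] [[ 9.22201025e-01 -3.86710034e-01 -7.87212492e-04]
 [-3.86710830e-01 -9.22198756e-01 -2.04649265e-03]
 [ 6.54328619e-05  2.19170122e-03 -9.99997596e-01]] 0.0
rail top [222. 318.] 0.62 [ 0.562 -0.074  0.008]
comb top [220. 319.] 0.56 [ 0.56  -0.075  0.046]
tray top [232. 162.] 0.95 [0.524 0.335 0.003]
tray top [220. 321.] 0.43 [ 0.568 -0.084  0.003]
timer top [153. 220.] 0.61 [0.739 0.19  0.028]
mini_rack top [167. 348.] 0.7 [ 0.706 -0.152  0.038]
vial_1 top [147. 272.] 0.49 [0.753 0.052 0.043]
card_1 top [236. 364.] 0.73 [ 0.519 -0.186  0.056]
card_1 top [238. 340.] 0.66 [ 0.511 -0.125  0.056]
card_1 top [242. 310.] 0.52 [ 0.5   -0.051  0.056]
card_1 top [272. 240.] 0.48 [0.421 0.119 0.056]
card_1 top [246. 409.] 0.46 [ 0.496 -0.299  0.056]
clip_at_1 top [221. 317.] 0.94 [ 0.557 -0.07   0.04 ]
seat_1 top [220. 321.] 0.7 [ 0.567 -0.082  0.008]
```

View pics/top.png

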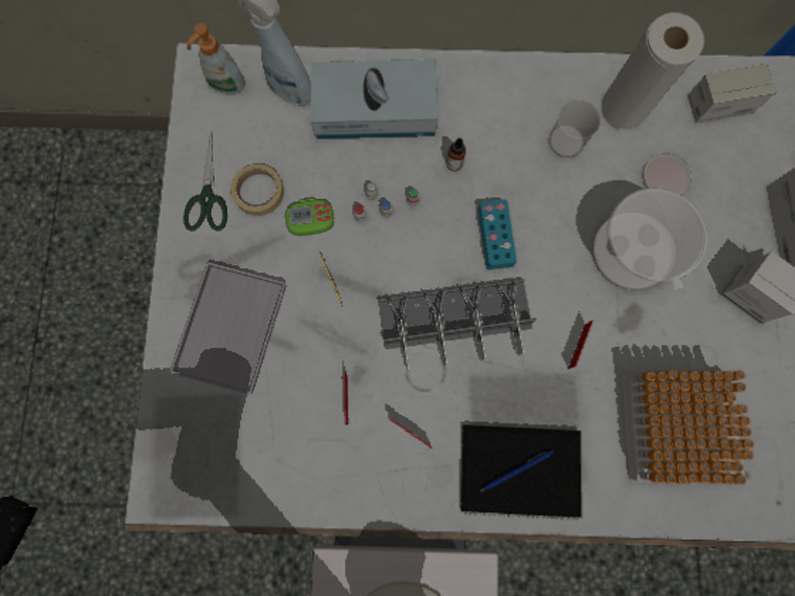

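View pics/side.png

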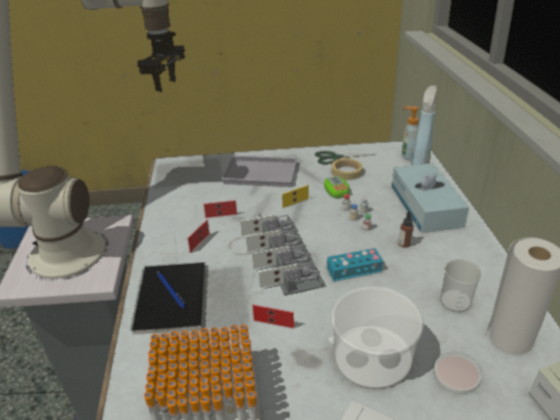

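The top view shows the rail centred near (320,222) in raw pixels. Its four white cards stick out toward the robot with free ends at about (287,261), (313,254), (339,251) and (367,247). The red plates at (243,276), (289,301) and (408,242) and the yellow one at (234,196) are loose on the table, so they are look-alikes. The tray is at (162,232). I'm moving over the rail for a closer look.

arm_command --pt "87 34 34 -10 0 0 0" --pt "87 34 34 -10 0 0 0" --pt "87 34 34 -10 0 0 0" --pt "87 34 34 -10 0 0 0" --pt "87 34 34 -10 0 0 0" --pt "87 34 34 -10 0 0 0" --pt "87 34 34 0 0 0 0" --pt "87 34 34 0 0 0 0"

```text
time_s: 1.35
tcp_pos: [0.3876, 0.2187, 0.2914]
ee_rot: [[0.923, -0.386, 0.001], [-0.386, -0.923, 0.002], [0.001, -0.002, -1.0]]
wrist_force: [1.5, -0.2, 0.2]
gripper_width: 1.001
gripper_force: 0.0
```

arm_command --pt "87 34 34 0 0 0 0" --pt "87 34 34 0 0 0 0" --pt "87 34 34 0 0 0 0" --pt "87 34 34 0 0 0 0" --pt "87 0 0 0 0 0 -0.147" --pt "87 0 0 0 0 0 -0.147" --pt "87 0 0 0 0 0 -0.147" --pt "87 0 0 0 0 0 -0.147"

```text
time_s: 2.15
tcp_pos: [0.4601, 0.0421, 0.2907]
ee_rot: [[0.981, 0.195, 0.0], [0.195, -0.981, 0.0], [0.0, -0.0, -1.0]]
wrist_force: [0.0, -0.0, 0.3]
gripper_width: 0.999
gripper_force: 0.0
```

```bash
python3 - <<'E'
from h import *
s=sense();print(s["tcp_pos"],np.round(s["ee_rot"],3),s["time_s"],s["wrist_force"])
m=camera_model("wrist");print(m)
snap("wrist","w1",s=1.42)
for n,z in dict(rail=.008,comb=.046,card_1=.056,inner_1=.05,clip_at_1=.04).items():
    for d in find_in(n,"wrist"): print(n,np.round(d["location"]),round(d["p"],2),np.round(onz("wrist",d["location"],z,m),3))
E
```

```text
[0.46012946 0.04208659 0.29069251] [[ 0.981  0.195  0.   ]
 [ 0.195 -0.981  0.   ]
 [ 0.    -0.    -1.   ]] 2.15 [ 0.04676967 -0.02263684  0.30128443]
{'fx': 308.7500808047174, 'fy': 308.7500808047174, 'cx': 281.0446158517915, 'cy': 208.48001949187514, 'k1': 0.012519438413346462, 'R': array([[ 1.96045727e-01, -9.80594638e-01,  4.79063172e-04],
       [-9.48109931e-01, -1.89426460e-01,  2.55353041e-01],
       [-2.50307075e-01, -5.05150771e-02, -9.66847762e-01]]), 't': array([-0.04981795,  0.39762651,  0.56582633])}
rail [163. 364.] 0.54 [ 0.502 -0.069  0.008]
comb [111. 380.] 0.62 [ 0.57  -0.061  0.046]
card_1 [167. 468.] 0.89 [ 0.526 -0.184  0.056]
card_1 [196. 535.] 0.89 [ 0.507 -0.282  0.056]
card_1 [ 39. 221.] 0.88 [0.61  0.141 0.056]
card_1 [253. 291.] 0.82 [0.37  0.009 0.056]
card_1 [209. 225.] 0.81 [0.413 0.107 0.056]
card_1 [159. 362.] 0.7 [ 0.51  -0.052  0.056]
card_1 [158. 314.] 0.66 [0.499 0.006 0.056]
inner_1 [164. 415.] 0.95 [ 0.517 -0.121  0.05 ]
inner_1 [192. 536.] 0.91 [ 0.512 -0.286  0.05 ]
inner_1 [156. 312.] 0.89 [0.501 0.009 0.05 ]
inner_1 [164. 467.] 0.89 [ 0.53  -0.186  0.05 ]
inner_1 [250. 291.] 0.65 [0.37 0.01 0.05]
inner_1 [ 34. 220.] 0.62 [0.616 0.143 0.05 ]
inner_1 [205. 228.] 0.61 [0.417 0.104 0.05 ]
inner_1 [163. 364.] 0.56 [ 0.505 -0.057  0.05 ]
inner_1 [113. 380.] 0.3 [ 0.568 -0.061  0.05 ]
clip_at_1 [111. 384.] 0.89 [ 0.572 -0.068  0.04 ]
clip_at_1 [161. 363.] 0.4 [ 0.507 -0.058  0.04 ]
```

View pics/w1.png

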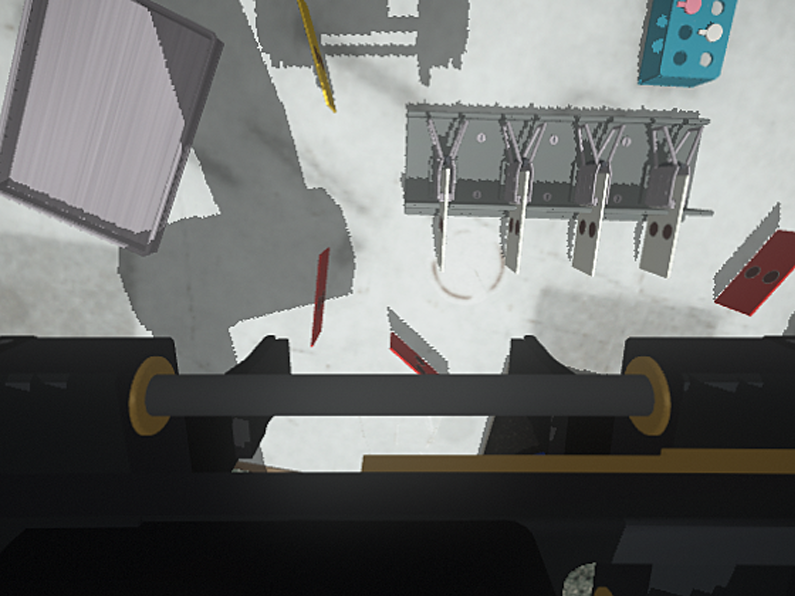

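The wrist view shows the four white cards in the rail. Their free top corners are at display (443,271), (517,273), (595,276) and (668,277), and the red plates lie off to the sides. I'll fit the rail pose from these.

```bash
python3 - <<'E'
from h import *
from scipy.optimize import least_squares
m=camera_model("wrist")
px=np.array([(443,271),(517,273),(595,276),(668,277)])/1.42
P=np.array([onz("wrist",(v,u),.056,m) for u,v in px]);print(P.round(4))
for u,v,z in[(405,204,.046),(713,212,.046),(408,104,.008),(447,168,.056),(688,165,.056)]: print(onz("wrist",(v/1.42,u/1.42),z,m).round(4))
Y=np.array([.102,.034,-.034,-.102])
def f(q):
    c,s=np.cos(q[2]),np.sin(q[2]); L=np.c_[-.098+0*Y,Y]; return (np.c_[q[0]+c*L[:,0]-s*L[:,1],q[1]+s*L[:,0]+c*L[:,1]]-P[:,:2]).ravel()
r=least_squares(f,[.56,-.07,.19]);print(r.x,np.degrees(r.x[2]),r.fun.round(4))
np.save("rail.npy",r.x)
E
```

```text
[[ 0.458   0.0007  0.056 ]
 [ 0.4688 -0.0654  0.056 ]
 [ 0.4794 -0.1354  0.056 ]
 [ 0.4909 -0.2002  0.056 ]]
[0.5093 0.0457 0.046 ]
[ 0.5538 -0.2254  0.046 ]
[0.5966 0.0595 0.008 ]
[0.546  0.0166 0.056 ]
[ 0.5863 -0.1832  0.056 ]
[ 0.57098797 -0.08435688  0.16107664] 9.229011729671743 [-0.0001 -0.0001  0.     -0.0011  0.0003  0.0018 -0.0003 -0.0006]
```

arm_command --pt "30 0 0 0 0 0 0.035" --pt "30 -12 13 -45 0 0 0" --pt "30 -12 14 45 0 0 0" --pt "30 -12 14 45 0 0 0" --pt "30 0 0 45 0 0 0" --pt "30 0 0 45 0 0 0" --pt "30 0 0 25 0 0 0" --pt "30 0 0 0 0 0 0"

```text
time_s: 3.25
tcp_pos: [0.4283, -0.0045, 0.1275]
ee_rot: [[0.988, 0.154, -0.008], [0.154, -0.988, -0.003], [-0.008, 0.001, -1.0]]
wrist_force: [0.3, -0.5, 0.4]
gripper_width: 0.386
gripper_force: 0.0
```

```bash
python3 - <<'E'
from h import *
s=sense();print(s["tcp_pos"],np.round(s["ee_rot"],3),s["time_s"],s["wrist_force"])
m=camera_model("wrist");np.save("m2.npy",m)
snap("wrist","w2",s=1.42)
q=np.load("rail.npy");c,sn=np.cos(q[2]),np.sin(q[2])
for Y in(.102,.034,-.034,-.102):
  for X in(-.098,-.05): print(np.array(proj("wrist",[q[0]+c*X-sn*Y,q[1]+sn*X+c*Y,.056],m))[::-1]*1.42)
E
```

```text
[ 0.428325   -0.00448105  0.12752881] [[ 0.988  0.154 -0.008]
 [ 0.154 -0.988 -0.003]
 [-0.008  0.001 -1.   ]] 3.25 [ 0.26283555 -0.45066744  0.41176087]
[396.54500528 257.31405506]
[395.82553739 160.85601409]
[527.13352896 256.47893495]
[534.24295027 159.86090143]
[658.55291159 255.55292865]
[673.6460794  158.52449485]
[791.66947838 254.5308109 ]
[815.06278133 156.84077268]
```

View pics/w2.png

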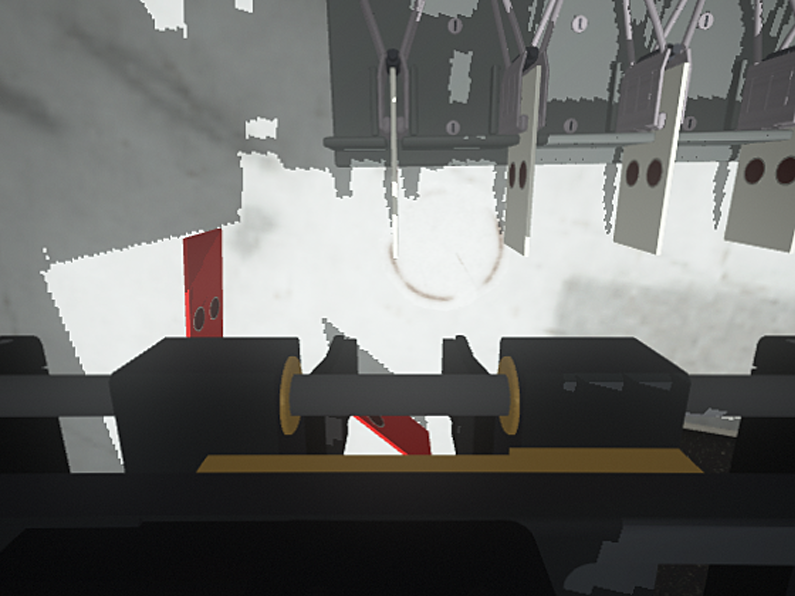

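The fit predicts the picture well: card 1's edge runs at column 397 with its free end at row 257, and card 2's free end is at (525,254). I'm descending on card 1.

arm_command --pt "30 21 0 0 0 0 0" --pt "30 21 0 20 0 0 0" --pt "30 0 0 30 0 0 0" --pt "30 0 0 30 0 0 0" --pt "30 0 0 0 0 0 0"

```text
time_s: 3.8
tcp_pos: [0.4716, 0.0027, 0.0494]
ee_rot: [[0.988, 0.155, -0.004], [0.155, -0.988, -0.001], [-0.004, 0.001, -1.0]]
wrist_force: [-0.7, 0.6, 0.3]
gripper_width: 0.344
gripper_force: 0.0
```

arm_command --pt "30 0 0 20 0 0 -0.005" --pt "10 0 0 0 0 0 0" --pt "0 0 0 0 0 0 0" --pt "0 0 0 0 0 0 0" --pt "0 0 0 0 0 0 0" --pt "0 0 0 0 0 0 0"

```text
time_s: 4.4
tcp_pos: [0.473, 0.0031, 0.0315]
ee_rot: [[0.987, 0.161, 0.002], [0.161, -0.987, 0.001], [0.002, -0.0, -1.0]]
wrist_force: [1.0, 1.1, 2.4]
gripper_width: 0.027
gripper_force: 14.4
```

arm_command --pt "0 -0.5 0 0 0 0 0" --pt "0 0 0 0 0 0 0"

```text
time_s: 4.6
tcp_pos: [0.473, 0.0032, 0.0313]
ee_rot: [[0.987, 0.161, 0.002], [0.161, -0.987, 0.001], [0.003, -0.0, -1.0]]
wrist_force: [-0.2, 1.2, 5.4]
gripper_width: 0.031
gripper_force: 30.0
```

arm_command --pt "0 -0.5 0 0 0 0 0" --pt "0 0 0 0 0 0 0"

```text
time_s: 4.8
tcp_pos: [0.4729, 0.0032, 0.0312]
ee_rot: [[0.987, 0.161, 0.003], [0.161, -0.987, 0.001], [0.003, -0.0, -1.0]]
wrist_force: [1.2, 1.3, 6.1]
gripper_width: 0.026
gripper_force: 30.0
```

arm_command --pt "0 -1 0 -1.5 0 0 0" --pt "0 0 0 0 0 0 0"

```text
time_s: 5.0
tcp_pos: [0.4706, 0.0027, 0.032]
ee_rot: [[0.987, 0.161, 0.0], [0.161, -0.987, 0.0], [0.0, -0.0, -1.0]]
wrist_force: [1.3, 1.0, 1.9]
gripper_width: 0.027
gripper_force: 30.0
```

arm_command --pt "0 -1 0 0 0 0 0" --pt "0 0 0 0 0 0 0"

```text
time_s: 5.2
tcp_pos: [0.4695, 0.0025, 0.0319]
ee_rot: [[0.987, 0.161, 0.0], [0.161, -0.987, 0.0], [0.0, -0.0, -1.0]]
wrist_force: [3.0, 1.9, 0.9]
gripper_width: 0.027
gripper_force: 30.0
```

arm_command --pt "0 -1 0 0 0 0 0" --pt "0 0 0 0 0 0 0"

```text
time_s: 5.4
tcp_pos: [0.4684, 0.0023, 0.032]
ee_rot: [[0.987, 0.161, -0.0], [0.161, -0.987, 0.0], [-0.0, -0.0, -1.0]]
wrist_force: [3.4, 2.2, -1.0]
gripper_width: 0.029
gripper_force: 30.0
```

arm_command --pt "0 -1 0 0 0 0 0" --pt "0 0 0 0 0 0 0"

```text
time_s: 5.6
tcp_pos: [0.4674, 0.0021, 0.032]
ee_rot: [[0.987, 0.161, -0.0], [0.161, -0.987, 0.0], [-0.0, -0.0, -1.0]]
wrist_force: [2.5, 2.6, -0.6]
gripper_width: 0.027
gripper_force: 30.0
```

The tool moves freely at a steady 3 N, so clip 1 looks tired. I'll draw the card further out and then check it by eye.

arm_command --pt "0 -1.5 0 0 0 0 0" --pt "0 -1.5 0 0 0 0 0" --pt "0 -1.5 0 0 0 0 0" --pt "0 -1.0 0 0 0 0 0" --pt "0 0 0 0 0 0 0" --pt "0 0 0 0 0 0 0"

```text
time_s: 6.2
tcp_pos: [0.4618, 0.0011, 0.0321]
ee_rot: [[0.987, 0.16, -0.001], [0.16, -0.987, -0.0], [-0.001, 0.0, -1.0]]
wrist_force: [1.2, 2.1, 1.1]
gripper_width: 0.03
gripper_force: 30.0
```

arm_command --pt "20 0 0 0 0 0 0" --pt "30 0 0 0 0 0 0" --pt "30 0 0 -30 0 0 0" --pt "30 0 0 -30 0 0 0" --pt "30 -18 0 -30 0 0 0" --pt "30 -10 0 0 0 0 0" --pt "30 0 0 0 0 0 0"

```text
time_s: 6.9
tcp_pos: [0.4321, -0.004, 0.1219]
ee_rot: [[0.987, 0.16, -0.002], [0.16, -0.987, 0.0], [-0.002, -0.0, -1.0]]
wrist_force: [-0.1, 0.5, -0.5]
gripper_width: 0.337
gripper_force: 0.0
```

```bash
python3 - <<'E'
from h import *
s=sense();print(s["tcp_pos"],np.round(s["ee_rot"],3),s["time_s"],s["wrist_force"])
m=camera_model("wrist");np.save("m3.npy",m)
snap("wrist","w3",(0,240,150,560),s=1.9)
q=np.load("rail.npy");c,sn=np.cos(q[2]),np.sin(q[2])
for Y in(.102,.034,-.034,-.102):
  for X in(-.109,-.098): print((np.array(proj("wrist",[q[0]+c*X-sn*Y,q[1]+sn*X+c*Y,.056],m))[::-1]-[150,0])*1.9)
E
```

```text
[ 0.43211518 -0.00396918  0.12189253] [[ 0.987  0.16  -0.002]
 [ 0.16  -0.987  0.   ]
 [-0.002 -0.    -1.   ]] 6.9 [-0.08558649  0.49556988 -0.46682255]
[245.98286608 385.8700253 ]
[245.9448307 357.956211 ]
[421.68241201 385.85015229]
[423.87453668 357.9066538 ]
[598.52072544 385.80727168]
[602.98692679 357.76938242]
[777.67690918 385.74133272]
[784.50628211 357.54437898]
```

View pics/w3.png

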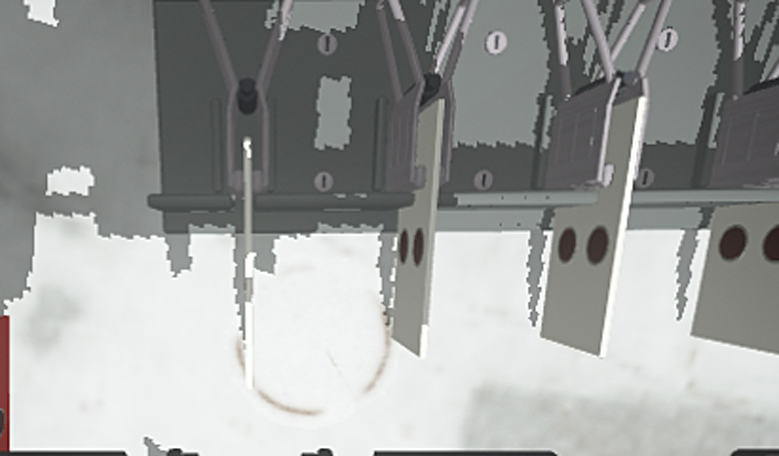

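Card 1's free end is at row 388, against 358 at home, so it has come out about 11 mm. The other three still end at row 355–358, which is home. Clip 1 is the tired one, so I'll grip it next.

arm_command --pt "40 36 0 0 0 0 0" --pt "40 36 0 0 0 0 0" --pt "40 36 0 0 0 0 0" --pt "40 0 0 25 0 0 0" --pt "40 0 0 25 0 0 0" --pt "40 0 0 20 0 0 0" --pt "40 0 0 0 0 0 0"

```text
time_s: 7.65
tcp_pos: [0.5381, 0.013, 0.0474]
ee_rot: [[0.987, 0.16, -0.01], [0.159, -0.987, -0.003], [-0.011, 0.001, -1.0]]
wrist_force: [-0.1, -0.1, 0.8]
gripper_width: 0.458
gripper_force: 0.0
```

```bash
python3 - <<'E'
from h import *
P=np.array([onz("top",(v/1.42,u/1.42),.02)[:2] for u,v in[(210,262),(285,283),(250,390),(173,372)]])
print(P.round(3),P.mean(0)); 
for i in range(4): d=P[(i+1)%4]-P[i]; print(np.linalg.norm(d),np.degrees(np.arctan2(d[1],d[0])))
E
```

```text
[[0.648 0.378]
 [0.611 0.235]
 [0.413 0.286]
 [0.442 0.426]] [0.52854901 0.33138868]
0.14703645485759242 -104.39900153082733
0.20469545056863853 165.77396916522895
0.14361512885850858 78.52072342430881
0.21205191595301187 -13.257151641868841
```

arm_command --pt "40 0 0 20 0 0 0" --pt "40 0 0 0 0 0 0" --pt "25 0 0 0 0 0 0" --pt "0 0 0 0 0 0 0" --pt "0 0 0 0 0 0 0" --pt "0 0 0 0 0 0 0" --pt "0 0 0 0 0 0 0"

```text
time_s: 8.35
tcp_pos: [0.5414, 0.0144, 0.0328]
ee_rot: [[0.987, 0.161, 0.001], [0.161, -0.987, 0.001], [0.001, -0.0, -1.0]]
wrist_force: [-0.8, 1.1, 2.8]
gripper_width: 0.168
gripper_force: 30.0
```

arm_command --pt "0 0 0 -5 0 0 0" --pt "0 0 0 -10 0 0 0" --pt "0 0 0 -15 0 0 0" --pt "0 0 0 -20 0 0 0" --pt "0 0 0 -25 0 0 0" --pt "0 0 0 -25 0 0 0" --pt "0 0 0 0 0 0 0"

```text
time_s: 9.05
tcp_pos: [0.543, 0.0142, 0.1363]
ee_rot: [[0.987, 0.161, 0.007], [0.161, -0.987, 0.001], [0.007, -0.0, -1.0]]
wrist_force: [1.5, 0.5, -0.0]
gripper_width: 0.171
gripper_force: 30.0
```

```bash
python3 - <<'E'
from h import *
snap("side","s2",(130,310,130,410),s=2.4)
E
```

```text
(no output)
```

View pics/s2.png

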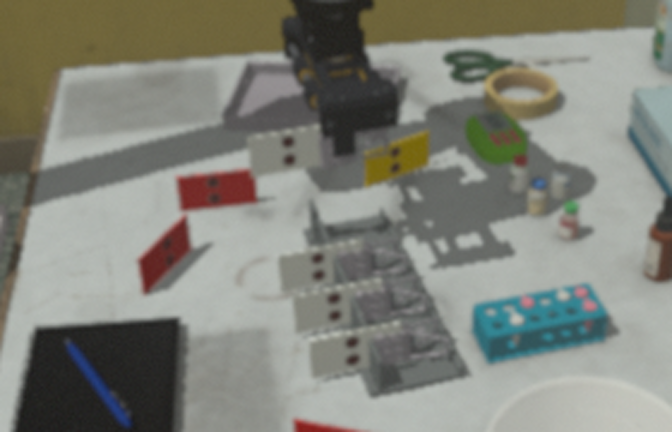

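Card and clip 1 hang from the gripper at about (310,150). The other three clips and cards are still in the rail. Next I'm carrying it to the tray.

arm_command --pt "0 4 -20 0 0 0 0" --pt "0 7 -40 0 0 0 0" --pt "0 8 -45 0 0 0 0" --pt "0 8 -45 0 0 0 0" --pt "0 8 -45 0 0 0 0" --pt "0 8 -45 0 0 0 0" --pt "0 7 -40 0 0 0 0" --pt "0 4 -28 0 0 0 0"

```text
time_s: 9.9
tcp_pos: [0.5438, 0.3286, 0.1304]
ee_rot: [[0.987, 0.162, -0.002], [0.162, -0.987, -0.002], [-0.003, 0.002, -1.0]]
wrist_force: [1.1, -0.9, -0.7]
gripper_width: 0.167
gripper_force: 30.0
```

arm_command --pt "0 0 0 0 0 0 0.1" --pt "0 0 0 0 0 0 0.1" --pt "0 0 0 0 0 0 0.1" --pt "0 0 0 0 0 0 0.096" --pt "0 0 0 0 0 0 0" --pt "0 0 0 0 0 0 0"

```text
time_s: 10.5
tcp_pos: [0.5443, 0.3261, 0.131]
ee_rot: [[0.973, -0.231, -0.002], [-0.231, -0.973, -0.002], [-0.001, 0.002, -1.0]]
wrist_force: [-0.9, 0.1, -1.0]
gripper_width: 0.166
gripper_force: 30.0
```

```bash
python3 - <<'E'
from h import *
snap("top","t2",(130,330,60,260),s=3)
snap("wrist","w4",(150,420,100,460),s=1.5)
E
```

```text
(no output)
```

View pics/t2.png

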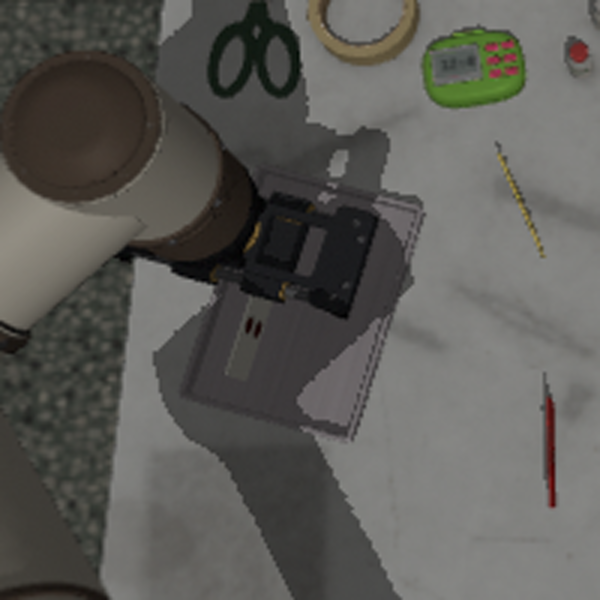

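The card at (245,335) is parallel to the tray's long side and over the tray. I'm lowering it.

arm_command --pt "0 0 0 25 0 0 0" --pt "0 0 0 25 0 0 0" --pt "0 0 0 25 0 0 0" --pt "0 0 0 15 0 0 0" --pt "0 0 0 5 0 0 0" --pt "0 0 0 0 0 0 0"

```text
time_s: 11.2
tcp_pos: [0.5447, 0.3264, 0.0364]
ee_rot: [[0.973, -0.232, -0.001], [-0.232, -0.973, -0.001], [-0.001, 0.001, -1.0]]
wrist_force: [0.0, 0.3, -0.9]
gripper_width: 0.17
gripper_force: 30.0
```

arm_command --pt "0 0 0 2 0 0 0" --pt "0 0 0 2 0 0 0" --pt "0 0 0 0 0 0 0" --pt "0 0 0 0 0 0 0"

```text
time_s: 11.6
tcp_pos: [0.5451, 0.3269, 0.0336]
ee_rot: [[0.973, -0.233, 0.001], [-0.233, -0.973, 0.001], [0.001, -0.001, -1.0]]
wrist_force: [0.9, 0.3, -0.8]
gripper_width: 0.165
gripper_force: 30.0
```

arm_command --pt "0 0 0 2 0 0 0" --pt "0 0 0 1 0 0 0" --pt "0 0 0 0 0 0 0" --pt "0 0 0 0 0 0 0"

```text
time_s: 12.0
tcp_pos: [0.5449, 0.3267, 0.03]
ee_rot: [[0.973, -0.233, -0.0], [-0.233, -0.973, -0.0], [-0.0, 0.0, -1.0]]
wrist_force: [0.1, -0.4, -0.9]
gripper_width: 0.169
gripper_force: 30.0
```

arm_command --pt "0 0 0 1.5 0 0 0" --pt "0 0 0 0 0 0 0" --pt "0 0 0 0 0 0 0"

```text
time_s: 12.3
tcp_pos: [0.5449, 0.3267, 0.0285]
ee_rot: [[0.973, -0.233, -0.0], [-0.233, -0.973, -0.0], [-0.0, 0.0, -1.0]]
wrist_force: [1.0, -0.2, -0.9]
gripper_width: 0.163
gripper_force: 30.0
```

arm_command --pt "0 0 0 1.5 0 0 0" --pt "0 0 0 0 0 0 0" --pt "0 0 0 0 0 0 0"

```text
time_s: 12.6
tcp_pos: [0.5451, 0.3268, 0.0278]
ee_rot: [[0.973, -0.232, 0.001], [-0.232, -0.973, 0.0], [0.001, -0.0, -1.0]]
wrist_force: [-1.5, -0.4, 4.9]
gripper_width: 0.164
gripper_force: 30.0
```

arm_command --pt "0 0 0 1 0 0 0" --pt "0 0 0 0 0 0 0" --pt "0 0 0 0 0 0 0"

```text
time_s: 12.9
tcp_pos: [0.5451, 0.3269, 0.0277]
ee_rot: [[0.973, -0.232, 0.001], [-0.232, -0.973, 0.0], [0.001, -0.0, -1.0]]
wrist_force: [-2.9, -1.4, 9.8]
gripper_width: 0.17
gripper_force: 30.0
```

Contact with the tray floor. I'm releasing and lifting away.

arm_command --pt "0 0 0 -1 0 0 0" --pt "25 0 0 0 0 0 0" --pt "35 0 0 0 0 0 0" --pt "35 0 0 0 0 0 0" --pt "35 0 0 -15 0 0 0" --pt "35 0 0 -30 0 0 0" --pt "35 0 0 -40 0 0 0" --pt "35 0 0 -40 0 0 0"

```text
time_s: 13.7
tcp_pos: [0.5446, 0.3264, 0.1525]
ee_rot: [[0.973, -0.233, -0.001], [-0.233, -0.973, -0.001], [-0.001, 0.002, -1.0]]
wrist_force: [0.9, 0.4, -0.7]
gripper_width: 0.4
gripper_force: 0.0
```

arm_command --pt "35 -45 0 -20 0 0 0" --pt "35 -45 0 0 0 0 0" --pt "35 -30 0 0 0 0 0" --pt "35 0 0 0 0 0 0" --pt "35 0 0 0 0 0 0" --pt "35 0 0 0 0 0 0"

```text
time_s: 14.3
tcp_pos: [0.4289, 0.3547, 0.1718]
ee_rot: [[0.972, -0.233, 0.0], [-0.233, -0.972, -0.0], [0.0, 0.0, -1.0]]
wrist_force: [-0.9, 0.3, 0.3]
gripper_width: 0.408
gripper_force: 0.0
```

```bash
python3 - <<'E'
from h import *
snap("wrist","w5",s=1.42)
snap("side","s3",(130,310,180,410),s=2.6)
print(sense()["tcp_pos"],sense()["time_s"])
E
```

```text
[0.4290926  0.35439904 0.17159052] 14.4
```

View pics/w5.png

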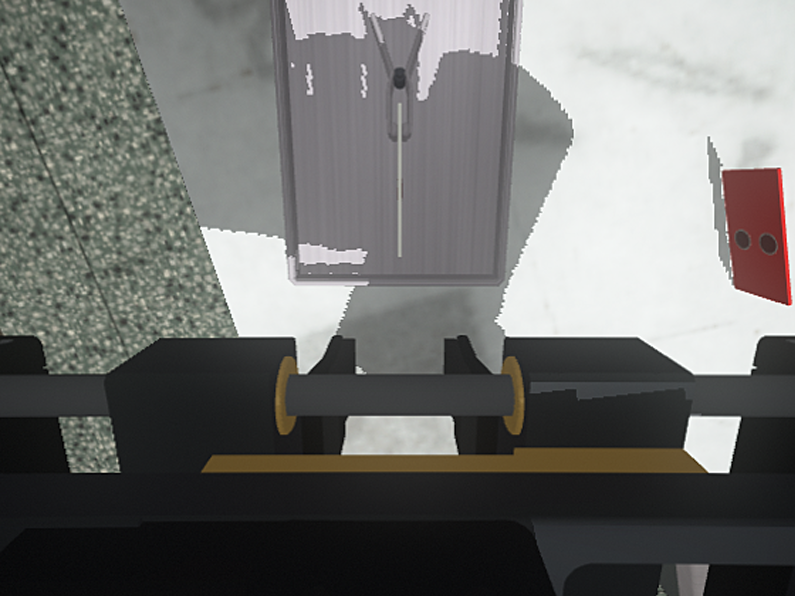

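View pics/s3.png

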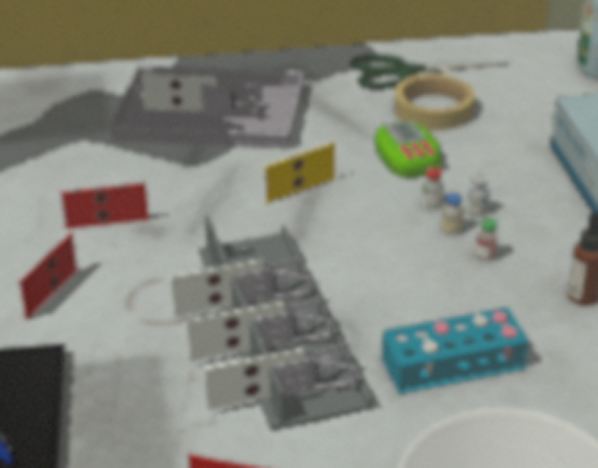

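The clip and card stand upright in the tray, with the card from (400,105) to (400,255) and still in the jaws. The other three are at home in the rail and nothing else has moved.

```bash
python3 -c "
from station import *
print(finish_job())"
```

```text
the job is handed in; nothing more can be done
None
```

I handed the job in at about 14 s: seat 1's clip was the tired one (its card slid at about 3 N and I drew it out about 11 mm), and it now stands in the tray with its card still in the jaws; I did not tug cards 2–4, which look fully home in the rail, and nothing else appears to have moved.

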